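# Dole out a lot from the feed box and sort it

### The arm

A 6-joint arm with a two-finger parallel gripper is mounted at the origin on the work surface. World frame = base frame: x ahead of the robot, y to its left, z up, the work surface at z = 0. Lengths are in m, angles in rad, forces in N, time in s.
With the tool pointing down it reaches from about 0.3 to 0.775 m from the base axis. Payload 14.6 kg.
Tool frame: the origin (TCP) lies midway between the tips of the shut fingers; the grasp point (between the pads) lies 19 mm behind it; z points along the fingers, y is the line along which they close (so a half turn about z gives the same grasp; the last joint's range is limited). The gripper opens to 94 mm and grips with 3 to 60 N. Pads are 16 mm wide; open, the fingers measure 119 mm over their backs; the gripper's body (75 mm by 177 mm) begins 78 mm behind the grasp point.
Start: joints at [-1.408, 0.3, 1.521, -0, 1.321, -0.067], TCP at [0.125, -0.536, 0.205] pointing down, gripper open.
Joint ranges: [-3.03, 3.03], [-0.79, 2.21], [0.23, 2.52], [-1.04, 4.18], [0, 3.07], [-2.55, 2.55]. Speed limits (rad/s): [2.22, 2.22, 2.57, 3.14, 3.14, 3.14].

### API

Orientations are given as [roll, pitch, yaw] about the fixed x, y, z axes, in that order (R = Rz(yaw) Ry(pitch) Rx(roll)).
In Python, from station import ctrl gives the robot as it stands. The module is installed in compiled form; this text tells all that it offers.
- The arm moves only by the tool servo_tool, never from a script. Its argument "plan" is a list of rows, each a list of 7 numbers: the opening in per cent of the stroke, from 0 (shut) to 100 (fully open), then the shift along the tool's x, y, z in m, then the turn, a rotation vector about the tool's x, y, z in rad. A call has exactly 8 rows; each row shifts and turns the commanded pose from where the row before left it, along the tool's axes as they then stand; what a row does not reach is not made up. A row lasts 1/8 s, in which the tool goes at most 62.5 mm and 10.7 degrees, less where a joint would pass 70% of its speed; a pose out of reach is approached as far as the arm can. A call with a gripper value outside its range is refused whole. The fingers move at their own pace and stop on an object; "force" is the grip in N (left out, the last holds). Time passes only in rows, so rows that do not move let the fingers close, or fill a call up. It gives the time, the measured TCP pose, the force, the opening and the grip force at its end, in the units of the state.
- ctrl.get_obs(): the state, without advancing time (a new reading comes with each control period).
- ctrl.camera(name): name is "scene" or "top" or "wrist"; returns a dict with "pixels" (420x560x3 uint8, red, green, blue), "z_map" (420x560 float32, m along the optical axis (not along the pixel's ray), 0 where there is no reading), "mtx" (3x3 intrinsics, pixels), "dist" ([k1, k2, p1, p2, k3] as OpenCV has them; the pictures are not rectified), "pose" (4x4, takes a point from camera to world coordinates). Camera axes: x right, y up, looking along -z (the intrinsics and any distortion apply to the point x, -y, -z); pixel columns grow to the right and rows downward; lengths in m; the calibration is good to about 2 mm. A picture is of the moment at which its call begins.
- ctrl.hand_in(): hands the job in; it is judged then, once.
The state is a dict: "time_s": time; "qpos": joint angles; "joint_vel": joint speeds; "tau": joint torques, N m; "ee_pos": TCP position; "eef_rot": TCP orientation; "force": force on the tool from outside, world axes, zero at the start; "moment": the same for the moment, N m; "grip_width": finger opening in m; "grip_force": force on a finger pad.
Only numpy, scipy, OpenCV 4.12 (cv2) and the standard library are available. Lean on these libraries where they do the work, as an engineer would, in place of code of your own. Each camera call takes 0.05 s, during which the arm holds its last target. There are 200 camera calls.

### The job

Pull the feed box's slide gate partway open, just far enough to let the whole lot (the parts in the four compartments on the tray side of the red partition) drop through and roll out to the catch tray while the red part behind the red partition stays in its compartment, then push the gate fully shut again. Sort every blue capacitor into the blue bin and every yellow cell into the yellow bin, those lying loose on the bench as well, leaving the bins standing upright on the bench. Leave the solder spool, the mouse and the soldering stand where they are.

Things in the scene. Friction and masses are not known exactly. Their poses are not given: they have to be found in the camera images.
- hopper: the fixed feed box: grey, clear upper sides, 80 mm wide (its y), 152 mm high, from x = -111 to 115 mm. Origin on the bench under its middle; x axis along the box towards the catch tray, z up. Five open-topped compartments in a row along x, 70 mm wide, walls 150 mm high; their common floor is the gate's top face, 105 mm above the bench. A closed chute below slopes down to the tray
- lot_mid (a point): between the second and third lot compartments, at floor level (feed box x = 21 mm). In the feed box's x, from the tray end: 63 to 100, 23 to 60, -17 to 20, -57 to -20 mm hold the lot, at most one part each (some may be empty); then the thick red partition, -69 to -57; then the hindmost compartment, -107 to -69, with the red part. Box end wall by the tray: x = 100 to 104
- gate (a joint): the slide gate, a level 5 mm steel plate: 0 = shut, grows (m) as it is pulled along the feed box's -x, to 0.215. Its leading edge is at feed box x = 104 mm minus this value; a part drops once the edge has passed its middle: 0.155 to 0.180 empties the four lot compartments, from about 0.189 the red part falls too. Slides stiffly (2 N friction, some damping), stays put, hard stops; starts 0 to 5 mm open
- gate_grip (a point): centre of the top face of the gate's black upright handle, a block 24 by 24 mm, square to the feed box, standing 50 mm up from the plate (its top is 155 mm above the bench; its middle 47 mm beyond the box's end wall when shut); moves with the gate
- tray_mid (a point): centre of the catch tray's floor, at feed box x = 195 mm, 14 mm above the bench. Tray: open above, x = 115 to 275 mm, 72 mm wide between 5 mm thick kerbs standing only 5 mm above its floor (86 mm wide outside); end wall x = 275 to 279, 40 mm above the bench. Parts come to lie crosswise in it side by side, often touching, and can be gripped by their two ends from above
- cap1: capacitor, a plain cylinder 32 mm in diameter and 62 mm long with a blue sleeve and a thin white ring, about 75 g; origin in its middle, long axis = its y axis; starts lying crosswise in one of the four lot compartments of the feed box. May be absent
- cap2: capacitor, a plain cylinder 32 mm in diameter and 62 mm long with a blue sleeve and a thin white ring, about 75 g; origin in its middle, long axis = its y axis; starts lying crosswise in one of the four lot compartments of the feed box. May be absent
- cell1: battery cell, a plain cylinder 26 mm in diameter and 60 mm long with a yellow sleeve and bare steel ends, about 90 g; origin in its middle, long axis = its y axis; starts lying crosswise in one of the four lot compartments of the feed box. May be absent
- cell2: battery cell, a plain cylinder 26 mm in diameter and 60 mm long with a yellow sleeve and bare steel ends, about 90 g; origin in its middle, long axis = its y axis; starts lying crosswise in one of the four lot compartments of the feed box. May be absent
- cap3: capacitor, a plain cylinder 32 mm in diameter and 62 mm long with a blue sleeve and a thin white ring, about 75 g; origin in its middle, long axis = its y axis; starts lying loose on the bench between the bins and the feed box. May be absent
- cell3: battery cell, a plain cylinder 26 mm in diameter and 60 mm long with a yellow sleeve and bare steel ends, about 90 g; origin in its middle, long axis = its y axis; starts lying loose on the bench between the bins and the feed box. May be absent
- hold: the red part that stays: a capacitor like the blue ones, 32 mm in diameter and 62 mm long, with a red sleeve; origin in its middle, about 121 mm above the bench, long axis = its y axis; lies in the hindmost compartment
- bin_blue: blue bin for capacitors: loose open sorting bin, 120 mm (its x) by 170 mm (its y) by 55 mm high, walls and floor 4 mm, about 0.4 kg; origin at the centre of its underside
- bin_yellow: yellow bin for cells: loose open sorting bin, 120 mm (its x) by 170 mm (its y) by 55 mm high, walls and floor 4 mm, about 0.4 kg; origin at the centre of its underside
- spool: bystander: solder spool standing on its flange, 64 mm in diameter, 50 mm high; origin at the centre of its underside
- mouse: bystander: black computer mouse, 112 by 60 by 30 mm; origin at the centre of its underside
- stand: bystander: black soldering stand with a green sponge, 100 by 75 mm, 100 mm high; origin at the centre of its underside

How it is judged:
By the outcome, as a careful person would: the job done as asked, in the order asked, and still so for the second after the job is handed in, with the robot touching nothing.
Of cap1, cell1, cap2, cell2, cap3, cell3 only 4 to 6 are there at a start; the rules pass over those that are not, and their reading is None.
At some moment in a run one of bin_blue, bin_yellow, cap3, cell3 may be knocked a few centimetres aside while the robot is not near it.
Once in a run the grip may slacken for a moment while it holds something.
It also fails if it takes over 210 s, if anything falls off the work surface, if the arm or the gripper's body presses on something with over 40 N, if the wrist force passes 120 N, or if a joint passes its speed limit or range.

## Working session

There is one attempt and no reset: what is moved stays moved. The work goes in short steps, Python scripts to look and compute and a tool call to move; the robot and the scene stay as the last step left them, time stands still between calls to the robot, and variables do not carry over. Pictures are saved under pics/ and viewed, at most 14 in all, crops included, and the job is handed in when it is done.

Besides the shell and the picture viewer there is one more tool, called as name(argument=value, ...) on one line, values as JSON. servo_tool: Moves the arm, as the interface text tells. Its arguments: {"type":"object","properties":{"plan":{"type":"array","items":{"type":"array","items":{"type":"number"}}},"force":{"type":"number"}},"required":["plan"]}

```bash
mkdir -p pics; cat > h.py <<'E'
import numpy as np, cv2
from station import ctrl
from scipy.spatial.transform import Rotation as R
def look(n,save=None):
    c=ctrl.camera(n)
    if save: cv2.imwrite('pics/'+save+'.png',c['pixels'][:,:,::-1])
    return c
def rays(c,uv):
    uv=np.array(uv,float).reshape(-1,1,2)
    p=cv2.undistortPoints(uv,np.array(c['mtx']),np.array(c['dist'])).reshape(-1,2)
    d=np.c_[p[:,0],-p[:,1],-np.ones(len(p))]
    P=np.array(c['pose']); return P[:3,3],d@P[:3,:3].T
def onplane(c,uv,z):
    o,d=rays(c,uv); return o+d*((z-o[2])/d[:,2])[:,None]
def cloud(c):
    z=c['z_map']; v,u=np.mgrid[:z.shape[0],:z.shape[1]]
    o,d=rays(c,np.c_[u.ravel(),v.ravel()])
    return (o+d*z.reshape(-1,1)).reshape(z.shape+(3,))
def hsv(c): return cv2.cvtColor(c['pixels'],cv2.COLOR_RGB2HSV)
E
python3 - <<'E'
from h import *
s=ctrl.get_obs(); print(s)
for n in('scene','top','wrist'):
    c=look(n,n+'0'); print(n,np.round(c['pose'],3).tolist(),c['mtx'][0][0],np.round(c['dist'],3),(c['z_map']>0).mean())
E
```

```text
{'time_s': 0.0, 'qpos': array([-1.40764354e+00,  3.00450772e-01,  1.52158033e+00,  2.85817882e-05,
        1.32070350e+00, -6.65913162e-02]), 'joint_vel': array([ 0.00070257,  0.0012925 ,  0.00106459,  0.0004441 , -0.00113958,
       -0.00033322]), 'tau': array([-7.56595600e-04, -5.31811345e+01, -3.52733552e+01,  7.07883644e-02,
        2.44344230e-02, -8.98818666e-05]), 'ee_pos': array([ 0.1252169, -0.5352864,  0.2048978]), 'eef_rot': array([-3.14045508e+00, -1.03610929e-04,  2.29736955e-01]), 'force': array([ 0.19570503, -0.12000739,  1.09999639]), 'moment': array([-0.02406038, -0.01853056,  0.04441509]), 'grip_force': 0.0, 'grip_width': 0.0941340329811205}
scene [[-0.724, -0.482, 0.494, 1.104], [0.69, -0.494, 0.529, 0.402], [-0.01, 0.724, 0.69, 0.833], [0.0, 0.0, 0.0, 1.0]] 387.23695478887925 [-0.089  0.     0.     0.     0.   ] 0.9960246598639456
top [[0.001, 0.998, -0.06, 0.481], [-1.0, -0.001, -0.026, -0.157], [-0.026, 0.06, 0.998, 1.3], [0.0, 0.0, 0.0, 1.0]] 461.33782901579895 [-0.004  0.     0.     0.     0.   ] 0.9959481292517007
wrist [[0.227, 0.932, 0.282, 0.209], [-0.974, 0.217, 0.064, -0.517], [-0.001, -0.289, 0.957, 0.384], [0.0, 0.0, 0.0, 1.0]] 368.8470783819844 [-0.084  0.     0.     0.     0.   ] 0.996296768707483
```

View pics/top0.png

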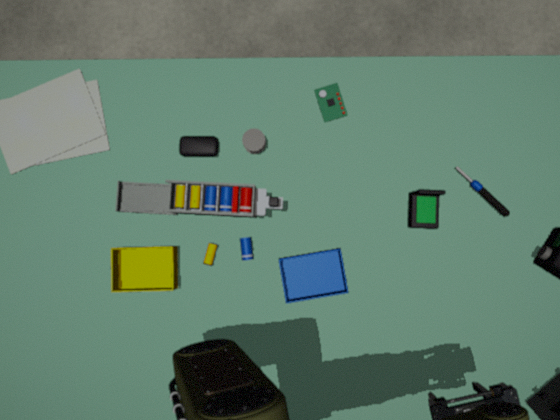

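View pics/scene0.png

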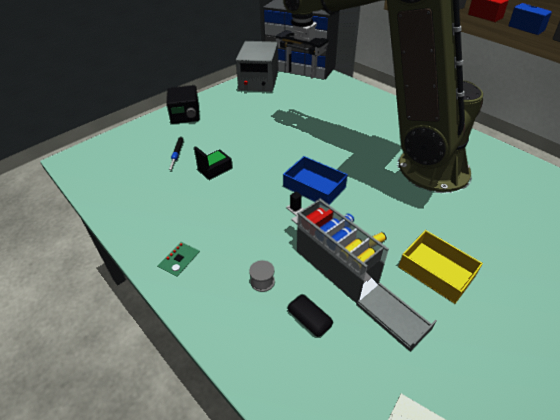

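The top view shows the hopper at about (215,199), with the tray to the left and the black handle at (275,202). In the lot are yellow, yellow, blue and blue, then the red part. Loose on the bench are a yellow cell (210,254) and a blue capacitor (246,248). The yellow bin is at (145,268) and the blue bin at (313,275).

```bash
cat >> h.py <<'E'
RNG={'blue':((100,120,50),(130,255,255)),'yellow':((22,120,70),(35,255,255)),'red':((0,150,60),(6,255,255))}
def blobs(c,col,box=None,amin=25):
    m=cv2.inRange(hsv(c),*RNG[col])
    if box:
        k=np.zeros_like(m);k[box[1]:box[3],box[0]:box[2]]=1;m*=k
    n,l,st,ce=cv2.connectedComponentsWithStats(m)
    return [(ce[i],st[i,4],l==i) for i in range(1,n) if st[i,4]>=amin]
def rect(P):
    (x,y),(w,h),a=cv2.minAreaRect(P[:,:2].astype(np.float32)*1000)
    return np.round([x,y,w,h,a],1)
def tri(rs):
    A=np.zeros((3,3));b=np.zeros(3)
    for o,d in rs:
        d=d[0]/np.linalg.norm(d[0]);M=np.eye(3)-np.outer(d,d);A+=M;b+=M@o
    return np.linalg.solve(A,b)
E
python3 - <<'E'
from h import *
for n in('top','scene'):
    c=look(n); W=cloud(c)
    print(n)
    for col in RNG:
        for ce,a,m in blobs(c,col):
            P=W[m]; print(col,ce.round(),a,'mean',P.mean(0).round(3),'zmax',np.percentile(P[:,2],[5,95]).round(3),'rect',rect(P))
    if n=='top':
        # handle top
        m=(W[...,2]>.145)&(W[...,2]<.165)&(hsv(c)[...,2]<60); m[:, :255]=0;m[:,300:]=0;m[:180]=0;m[230:]=0
        print('handle',m.sum(),rect(W[m]),np.median(W[m][:,2]))
        for nm,lo,hi,b in(('hop',.135,.16,(150,170,262,230)),('tray',.008,.045,(105,170,172,225)),('box>.03',.03,.2,(105,170,300,230))):
            m=(W[...,2]>lo)&(W[...,2]<hi);k=np.zeros_like(m);k[b[1]:b[3],b[0]:b[2]]=1;m&=k
            print(nm,rect(W[m]),np.median(W[m][:,2]))
        T=c
big=cv2.resize(T['pixels'][165:310,100:360],(780,435),interpolation=cv2.INTER_CUBIC);cv2.imwrite('pics/crop1.png',big[:,:,::-1])
E
```

```text
top
blue [476. 186.] 94 mean [ 0.615 -0.668  0.05 ] zmax [0.017 0.029] rect [ 544.  -427.    32.   554.    16.3]
blue [210. 195.] 208 mean [0.583 0.038 0.134] zmax [0.125 0.141] rect [584.2  40.6  32.3  50.3  87.1]
blue [226. 195.] 218 mean [ 0.582 -0.002  0.134] zmax [0.127 0.14 ] rect [5.82e+02 4.00e-01 3.11e+01 5.04e+01 8.93e+01]
blue [209. 209.] 29 mean [0.548 0.039 0.135] zmax [0.131 0.139] rect [548.   40.8  26.9   6.5  82.4]
blue [224. 209.] 33 mean [0.547 0.001 0.135] zmax [0.129 0.139] rect [546.7   1.7  29.2   5.6  88.6]
blue [246. 246.] 181 mean [ 0.452 -0.045  0.036] zmax [0.021 0.035] rect [454.8 -93.5  46.4 129.2   3.1]
blue [313. 275.] 2875 mean [ 0.37  -0.229  0.018] zmax [0.001 0.056] rect [ 402.8 -225.2  178.3  175.8    9.8]
yellow [179. 196.] 207 mean [0.581 0.118 0.129] zmax [0.124 0.134] rect [582.7 120.5  28.2  61.5  86.1]
yellow [195. 196.] 216 mean [0.58  0.077 0.134] zmax [0.121 0.134] rect [548.7 -33.7 273.6  61.4  74. ]
yellow [210. 254.] 187 mean [0.429 0.054 0.031] zmax [0.017 0.03 ] rect [464.5 -34.5  56.4 240.2  21.1]
yellow [144. 269.] 2590 mean [0.388
[... 2418 characters left out ...]
342 0.236 0.041] zmax [0.018 0.044] rect [713.1 326.3 795.9  39.1  13.7]
yellow [366. 254.] 129 mean [0.576 0.119 0.132] zmax [0.128 0.15 ] rect [583.1 122.4  29.8  64.1  84.7]
yellow [470. 264.] 54 mean [0.345 0.295 0.046] zmax [0.019 0.043] rect [714.6 353.8 784.7  26.1   8.9]
yellow [411. 269.] 152 mean [0.454 0.191 0.031] zmax [0.005 0.042] rect [767.1 308.  697.2  62.4  20.7]
yellow [432. 282.] 136 mean [0.448 0.252 0.024] zmax [0.004 0.042] rect [448.4 245.9   6.6  69.7   1.7]
red [500.   7.] 150 mean [-0.874 -0.239  0.329] zmax [0.284 0.356] rect [-874.6 -241.8   58.3  113.5   58.2]
red [319. 216.] 249 mean [ 0.57  -0.034  0.142] zmax [0.128 0.149] rect [809.  179.9 735.7  65.   42. ]
```

View pics/crop1.png

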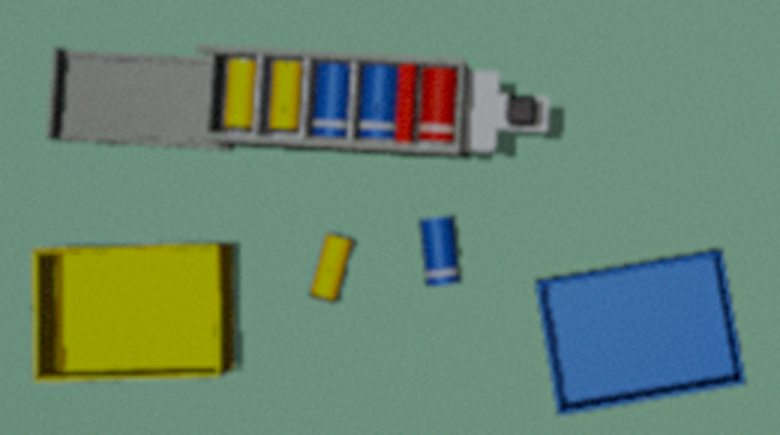

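The crop shows the hopper axis tilted slightly. The lot is yellow, yellow, blue, blue; next come the red partition and the red part, then the handle at crop pixel (522,110). The handle top is at (0.565,-0.124,0.156) and the hopper axis is about 86.7°. First I turn the tool and travel to above the handle.

servo_tool(plan=[[100,0,0,0,0,0,0.143],[100,0,0,0,0,0,0.142],[100,0.035,-0.036,0,0,0,0],[100,0.035,-0.036,0,0,0,0],[100,0.035,-0.036,0,0,0,0],[100,0.035,-0.036,0,0,0,0],[100,0.035,-0.036,0,0,0,0],[100,0.035,-0.036,0,0,0,0]], force=20)

```text
time_s: 1.25
ee_pos: [0.3479, -0.3302, 0.2055]
eef_rot: [3.141, -0.0, -0.055]
force: [0.8, -0.1, 0.2]
grip_width: 0.0942
grip_force: 0.0
```

servo_tool(plan=[[60,0.034,-0.036,0,0,0,0],[60,0.034,-0.036,0,0,0,0],[60,0.034,-0.036,0,0,0,0],[60,0.034,-0.036,0,0,0,0],[60,0.03,-0.033,0,0,0,0],[60,0.02,-0.02,0,0,0,0],[60,0,0,0,0,0,0],[60,0,0,0,0,0,0]])

```text
time_s: 2.25
ee_pos: [0.543, -0.1455, 0.2053]
eef_rot: [3.142, 0.0, -0.055]
force: [-0.2, -0.2, 0.8]
grip_width: 0.0566
grip_force: 0.0
```

```bash
cat >> h.py <<'E'
def togo(p,yaw=None):
    s=ctrl.get_obs();r=R.from_euler('xyz',s['eef_rot']);a=s['eef_rot'][2]
    print('t',round(s['time_s'],2),'pos',s['ee_pos'].round(4),'rot',s['eef_rot'].round(3),'q',s['qpos'].round(2),'w',round(s['grip_width'],4),'f',s['force'].round(1))
    y=a if yaw is None else yaw; t=(a-y+np.pi/2)%np.pi-np.pi/2 
    b=a-t; T=np.array([[np.cos(b),np.sin(b),0],[np.sin(b),-np.cos(b),0],[0,0,-1]])
    print('turn z',round(t,3),'then shift',(T@(np.array(p)-s['ee_pos'])).round(4), 'before-turn shift',(r.inv().apply(np.array(p)-s['ee_pos'])).round(4))
E
python3 - <<'E'
from h import *
for n in('top','scene','wrist'):
    c=look(n,'w1' if n=='wrist' else None); W=cloud(c)
    m=(abs(W[...,2]-.155)<.004)&(hsv(c)[...,2]<75)&(abs(W[...,0]-.565)<.03)&(abs(W[...,1]+.124)<.03)
    print(n,m.sum())
    if m.sum()>8: 
        print(rect(W[m]),W[m].mean(0).round(4)); v,u=np.nonzero(m); print(u.mean(),v.mean())
togo((.565,-.124,.12),-.055)
E
```

```text
top 0
scene 57
[ 566.1 -121.2   22.4   21.6   86.6] [ 0.5672 -0.1207  0.154 ]
295.6842105263158 195.42105263157896
wrist 1155
[ 568.7 -122.2   23.2   22.5   88.3] [ 0.5689 -0.1228  0.1543]
238.33246753246752 197.58614718614717
t 2.4 pos [ 0.543  -0.1458  0.2056] rot [ 3.141 -0.    -0.056] q [-0.33  0.33  1.49 -0.    1.33  1.3 ] w 0.0563 f [-0.1 -0.9 -1. ]
turn z -0.001 then shift [ 0.0208 -0.0229  0.0856] before-turn shift [ 0.0208 -0.023   0.0856]
```

View pics/w1.png

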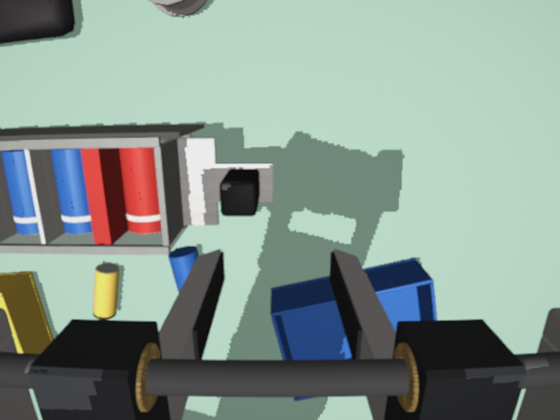

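The wrist view shows the handle centred at (238,195), between the box end and the shadow. Two views agree on (0.567,-0.122) with the top at 0.154. I go down over it and grip.

servo_tool(plan=[[60,0.012,-0.013,0,0,0,0],[60,0.011,-0.012,0,0,0,0],[60,0,0,0.03,0,0,0],[60,0,0,0.03,0,0,0],[60,0,0,0.025,0,0,0],[60,0,0,0,0,0,0],[10,0,0,0,0,0,0],[10,0,0,0,0,0,0]], force=20)

```text
time_s: 3.4
ee_pos: [0.5684, -0.1213, 0.1217]
eef_rot: [3.141, -0.002, -0.055]
force: [-0.6, 0.4, -0.5]
grip_width: 0.0396
grip_force: 0.0
```

servo_tool(plan=[[10,0,0,0,0,0,0],[10,0,0,0,0,0,0],[10,0,0,0,0,0,0],[10,0,0,0,0,0,0],[10,0,0,0,0,0,0],[10,0,0,0,0,0,0],[10,0,0,0,0,0,0],[10,0,0,0,0,0,0]])

```text
time_s: 4.4
ee_pos: [0.568, -0.1214, 0.1209]
eef_rot: [3.141, -0.001, -0.055]
force: [-0.3, 0.4, 5.8]
grip_width: 0.0239
grip_force: 20.0
```

servo_tool(plan=[[10,0,0.01,0,0,0,0],[10,0,0.015,0,0,0,0],[10,0,0.015,0,0,0,0],[10,0,0.015,0,0,0,0],[10,0,0.015,0,0,0,0],[10,0,0.015,0,0,0,0],[10,0,0.015,0,0,0,0],[10,0,0.01,0,0,0,0]])

```text
time_s: 5.4
ee_pos: [0.562, -0.2316, 0.1209]
eef_rot: [-3.142, -0.001, -0.055]
force: [-0.7, 3.4, 5.5]
grip_width: 0.0236
grip_force: 20.0
```

servo_tool(plan=[[10,0,0.01,0,0,0,0],[10,0,0.01,0,0,0,0],[10,0,0.01,0,0,0,0],[10,0,0.01,0,0,0,0],[10,0,0.01,0,0,0,0],[10,0,0.005,0,0,0,0],[10,0,0,0,0,0,0],[10,0,0,0,0,0,0]])

```text
time_s: 6.4
ee_pos: [0.559, -0.2864, 0.121]
eef_rot: [3.141, -0.001, -0.055]
force: [0.0, -1.4, 5.3]
grip_width: 0.0237
grip_force: 20.0
```

```bash
python3 - <<'E'
from h import *
c=look('wrist','w2'); t=look('top')
big=cv2.resize(t['pixels'][165:310,100:360],(520,290),interpolation=cv2.INTER_CUBIC);a=cv2.resize(c['pixels'],(390,292))
cv2.imwrite('pics/cmb2.png',np.hstack([big,a[:290]])[:,:,::-1][:, :910])
cv2.imwrite('pics/cmb2.png',cv2.resize(np.hstack([big,a[:290]]),(800,255))[:,:,::-1])
togo((0.568,-.2864,.12))
E
```

```text
t 6.5 pos [ 0.559  -0.2864  0.121 ] rot [ 3.141e+00 -1.000e-03 -5.500e-02] q [-0.53  0.55  1.37 -0.    1.22  1.09] w 0.0238 f [ 0.6 -2.6  4.2]
turn z 0.0 then shift [ 0.009  -0.0005  0.001 ] before-turn shift [ 0.009  -0.0005  0.001 ]
```

View pics/cmb2.png

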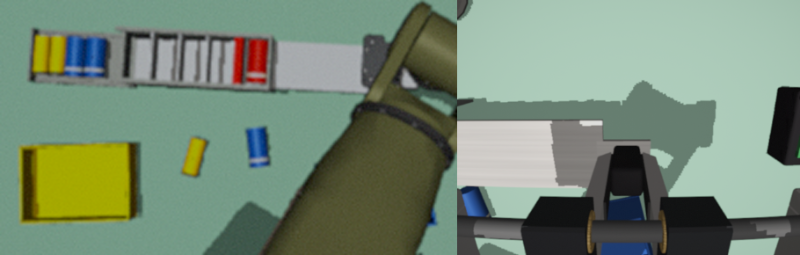

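All four parts are in the tray (left crop, 35–105, 55), the lot compartments are empty and the red part stays. Now I push the gate shut.

servo_tool(plan=[[10,0,-0.02,0,0,0,0],[10,0,-0.02,0,0,0,0],[10,0,-0.02,0,0,0,0],[10,0,-0.02,0,0,0,0],[10,0,-0.02,0,0,0,0],[10,0,-0.02,0,0,0,0],[10,0,-0.02,0,0,0,0],[10,0,-0.01,0,0,0,0]])

```text
time_s: 7.5
ee_pos: [0.5672, -0.1356, 0.1209]
eef_rot: [3.141, -0.001, -0.055]
force: [-0.2, -3.5, 5.1]
grip_width: 0.024
grip_force: 20.0
```

servo_tool(plan=[[10,0,-0.006,0,0,0,0],[10,0,-0.004,0,0,0,0],[10,0,-0.002,0,0,0,0],[10,0,-0.002,0,0,0,0],[10,0,-0.002,0,0,0,0],[10,0,-0.001,0,0,0,0],[10,0,0,0,0,0,0],[10,0,0,0,0,0,0]])

```text
time_s: 8.5
ee_pos: [0.5681, -0.1194, 0.1209]
eef_rot: [3.141, -0.001, -0.055]
force: [-0.7, -1.3, 6.5]
grip_width: 0.024
grip_force: 20.0
```

servo_tool(plan=[[10,0,-0.001,0,0,0,0],[10,0,-0.001,0,0,0,0],[10,0,-0.001,0,0,0,0],[10,0,0,0,0,0,0],[10,0,0,0,0,0,0],[10,0,0,0,0,0,0],[10,0,0,0,0,0,0],[10,0,0,0,0,0,0]])

```text
time_s: 9.5
ee_pos: [0.5681, -0.1193, 0.1209]
eef_rot: [3.137, -0.001, -0.056]
force: [-1.0, -20.7, 4.0]
grip_width: 0.0238
grip_force: 20.0
```

The gate is at its stop (20 N). Release and rise.

servo_tool(plan=[[60,0,0,0,0,0,0],[60,0,0,0,0,0,0],[60,0,0.002,0,0,0,0],[60,0,0,0,0,0,0],[60,0,0,-0.02,0,0,0],[60,0,0,-0.03,0,0,0],[60,0,0,-0.04,0,0,0],[60,0,0,-0.03,0,0,0]])

```text
time_s: 10.5
ee_pos: [0.5681, -0.1182, 0.2421]
eef_rot: [3.141, -0.001, -0.055]
force: [-0.3, 0.3, -0.4]
grip_width: 0.0563
grip_force: 0.0
```

```bash
cat >> h.py <<'E'
from scipy import ndimage
def part(c,col,roi,zc,rad):
    """cylinders' blobs in world roi (x0,x1,y0,y1): axis centre & yaw by rays onto plane zc"""
    out=[]
    for ce,a,m in blobs(c,col):
        v,u=np.nonzero(m); P=onplane(c,np.c_[u,v],zc)
        q=P.mean(0)
        if roi[0]<q[0]<roi[1] and roi[2]<q[1]<roi[3]: out.append((ce.round(),a,rect(P),q.round(3)))
    return out
E
python3 - <<'E'
from h import *
for n in('top','scene','wrist'):
    c=look(n,'after_'+n); W=cloud(c); print(n)
    for col in('blue','yellow'):
        for ce,a,m in blobs(c,col):
            P=W[m];P=P[abs(P-np.median(P,0)).max(1)<.12]; q=np.median(P,0)
            if .25<q[0]<.75 and -.4<q[1]<.4: print(col,ce.round(),a,q.round(3),'zp',np.percentile(P[:,2],[5,90]).round(3),'rect',rect(P[P[:,2]>.01]) if len(P)>8 else '')
togo((0.568,-.1193,.22))
E
```

```text
top
blue [149. 194.] 374 [0.593 0.224 0.044] zp [0.034 0.048] rect [594.4 224.5  60.6  49.1  87. ]
blue [148. 207.] 54 [0.558 0.223 0.044] zp [0.036 0.049] rect [558.5 226.1  57.7   6.7  87.2]
blue [313. 275.] 2856 [ 0.37  -0.23   0.006] zp [0.001 0.05 ] rect [ 372.6 -226.9  118.6  169.8    9.9]
yellow [127. 196.] 372 [0.591 0.287 0.038] zp [0.031 0.042] rect [589.4 286.4  53.3  61.3  83.9]
yellow [208. 251.] 78 [0.442 0.06  0.024] zp [0.018 0.028] rect [433.6  61.9  12.1  51.6  69.4]
yellow [144. 268.] 2614 [0.388 0.243 0.005] zp [0.    0.051] rect [389.2 235.5 118.2 170.2   1.7]
scene
blue [312. 180.] 1487 [ 0.364 -0.235  0.021] zp [0.002 0.053] rect [ 372.3 -226.   125.4  172.1    9.8]
blue [349. 216.] 29 [ 0.418 -0.043  0.03 ] zp [-0.001  0.034] rect [421.7 -43.4  17.1  21.9  72.6]
blue [403. 300.] 68 [0.558 0.227 0.044] zp [0.012 0.047] rect [558.  229.5  59.9   8.   86.6]
blue [393. 309.] 504 [0.594 0.229 0.044] zp [0.034 0.047] rect [592.5 224.6  69.   51.   88.2]
yellow [439. 266.] 3035 [0.374 0.236 0.016] zp [0.002 0.053] rect [389.7 236.6 125.4 170.4   1.5]
yellow [380. 237
[... 318 characters left out ...]
 0.018] zp [0.003 0.053] rect [ 425.1 -282.5  102.7   53.    53.4]
blue [321. 325.] 3149 [ 0.373 -0.165  0.004] zp [0.003 0.052] rect [ 380.  -145.1   44.   110.5   75.4]
blue [226. 306.] 104 [ 0.42  -0.049  0.03 ] zp [0.023 0.032] rect [419.7 -49.1   7.2  23.8   5.8]
yellow [142. 298.] 787 [0.431 0.055 0.024] zp [0.017 0.026] rect [430.6  56.8  23.   59.5  74.3]
yellow [ 39. 311.] 4575 [0.416 0.209 0.005] zp [0.003 0.049] rect [446.4 190.2 112.1  49.9  61.1]
t 10.65 pos [ 0.5684 -0.1183  0.2415] rot [ 3.141e+00 -2.000e-03 -5.500e-02] q [-0.27  0.34  1.38  0.    1.42  1.36] w 0.0562 f [ 0.5 -0.1 -0.4]
turn z 0.0 then shift [-0.0003  0.001   0.0215] before-turn shift [-0.0003  0.001   0.0215]
```

Next are the tray parts: cells at y≈0.2735 and 0.2995, capacitors at about 0.2085 and 0.2405, x≈0.588, with heights agreeing in both views (tops at 0.040 and 0.046). I turn and travel above the nearest capacitor.

servo_tool(plan=[[100,0,0,0,0,0,-0.18],[100,0,0,0,0,0,-0.18],[100,0,0,0,0,0,-0.18],[100,0,0,0,0,0,-0.18],[100,0,0,0,0,0,-0.18],[100,0,0,0,0,0,-0.18],[100,0,0,0,0,0,-0.18],[100,0,0,0,0,0,-0.18]])

```text
time_s: 11.65
ee_pos: [0.5676, -0.1181, 0.2388]
eef_rot: [-3.139, -0.0, 1.391]
force: [-0.2, 0.1, 0.8]
grip_width: 0.0939
grip_force: 0.0
```

servo_tool(plan=[[100,0,0,0,0,0,-0.131],[100,0.047,0,0,0,0,0],[100,0.047,0,0,0,0,0],[100,0.047,0,0,0,0,0],[100,0.047,0,0,0,0,0],[100,0.047,0,0,0,0,0],[100,0.047,0,0,0,0,0],[100,0.04,0,0,0,0,0]])

```text
time_s: 12.65
ee_pos: [0.5851, 0.2049, 0.2387]
eef_rot: [-3.139, 0.001, 1.516]
force: [0.7, 0.2, 0.6]
grip_width: 0.094
grip_force: 0.0
```

```bash
python3 - <<'E'
from h import *
c=look('wrist','w3'); W=cloud(c)
for col in('blue','yellow'):
    for ce,a,m in blobs(c,col,amin=60):
        P=W[m]; q=np.median(P,0)
        if .5<q[0]<.7 and q[2]>.01: print(col,ce.round(),a,q.round(3),'zp',np.percentile(P[:,2],[5,95]).round(3),'rect',rect(P[P[:,2]>.01]))
togo((0.587,.2095,.0215),1.516)
E
```

```text
blue [251. 159.] 387 [0.561 0.232 0.044] zp [0.036 0.046] rect [566.  247.4  94.5  21.6  71.9]
blue [284. 159.] 2664 [0.594 0.229 0.044] zp [0.036 0.046] rect [594.6 243.5  90.4  47.1  87.6]
yellow [278.  81.] 548 [0.593 0.307 0.037] zp [0.032 0.04 ] rect [592.4 307.   10.   57.3  86.8]
yellow [279. 102.] 1272 [0.592 0.287 0.037] zp [0.029 0.04 ] rect [591.8 287.6  23.2  57.4  86.8]
yellow [279. 122.] 556 [0.591 0.267 0.037] zp [0.032 0.04 ] rect [591.3 275.3  27.3  56.2  86.8]
t 12.7 pos [0.5847 0.2087 0.2384] rot [-3.139 -0.     1.519] q [0.28 0.44 1.25 0.   1.45 0.34] w 0.0941 f [0.1 4.3 0. ]
turn z 0.003 then shift [0.0009 0.0022 0.2169] before-turn shift [0.0008 0.0028 0.2169]
```

View pics/w3.png

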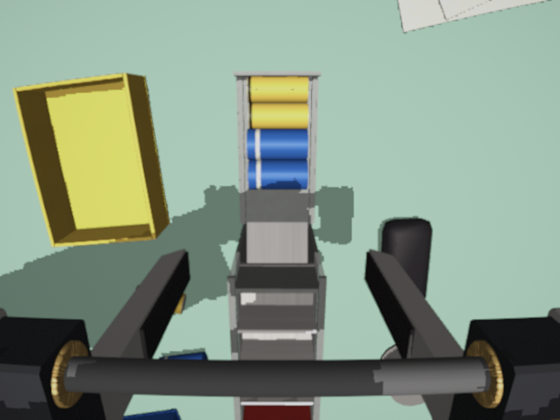

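The wrist view shows the four parts side by side in the tray: cells at rows 90 and 116, capacitors at rows 145 and 175 (y≈0.243 and 0.2125). Down onto the nearest capacitor.

servo_tool(plan=[[100,0.004,0.002,0.03,0,0,0],[100,0,0,0.04,0,0,0],[100,0,0,0.04,0,0,0],[100,0,0,0.04,0,0,0],[100,0,0,0.03,0,0,0],[100,0,0,0.02,0,0,0],[100,0,0,0.01,0,0,0],[100,0,0,0.005,0,0,0]])

```text
time_s: 13.7
ee_pos: [0.588, 0.2071, 0.0254]
eef_rot: [3.141, -0.0, 1.516]
force: [-0.1, -0.0, -0.1]
grip_width: 0.0938
grip_force: 0.0
```

servo_tool(plan=[[100,0,0,0,0,0,0],[50,0,0,0,0,0,0],[50,0,0,0,0,0,0],[50,0,0,0,0,0,0],[50,0,0,0,0,0,0],[50,0,0,0,0,0,0],[50,0,0,0,0,0,0],[50,0,0,0,0,0,0]], force=25)

```text
time_s: 14.7
ee_pos: [0.5879, 0.2071, 0.0256]
eef_rot: [3.141, -0.0, 1.516]
force: [-2.0, -0.2, 2.6]
grip_width: 0.0616
grip_force: 25.0
```

servo_tool(plan=[[50,0,0,-0.02,0,0,0],[50,0,0,-0.03,0,0,0],[50,0,0,-0.04,0,0,0],[50,0,0,-0.04,0,0,0],[50,0,0,-0.04,0,0,0],[50,0,0,-0.01,0,0,-0.114],[50,0,0,0,0,0,-0.113],[50,-0.03,-0.019,0,0,0,0]], force=40)

```text
time_s: 15.7
ee_pos: [0.5742, 0.175, 0.2063]
eef_rot: [3.141, -0.0, 1.746]
force: [0.5, -0.6, -1.2]
grip_width: 0.0615
grip_force: 40.0
```

servo_tool(plan=[[50,-0.041,-0.027,0,0,0,0],[50,-0.041,-0.027,0,0,0,0],[50,-0.041,-0.027,0,0,0,0],[50,-0.041,-0.027,0,0,0,0],[50,-0.041,-0.027,0,0,0,0],[50,-0.041,-0.027,0,0,0,0],[50,-0.041,-0.027,0,0,0,0],[50,-0.041,-0.027,0,0,0,0]])

```text
time_s: 16.7
ee_pos: [0.4168, -0.1872, 0.2067]
eef_rot: [3.14, 0.001, 1.743]
force: [0.5, 0.4, -1.3]
grip_width: 0.0616
grip_force: 40.0
```

```bash
cat >> h.py <<'E'
def bins(names=('top',)):
    for n in names:
        c=look(n);W=cloud(c)
        for col in('blue','yellow'):
            bb=[b for b in blobs(c,col,amin=300)]
            P=np.concatenate([W[m] for _,_,m in bb]); P=P[(P[:,2]<.06)&(P[:,2]>.0)&(P[:,0]<.5)&(P[:,0]>.25)]
            s=1 if col=='yellow' else -1
            P=P[abs(P[:,1]-s*.235)<.14]
            P=P[P[:,2]>.035]
            if len(P)>20: print(n,col,'bin rim',len(P),rect(P))
E
python3 - <<'E'
from h import *
bins(('top','scene'))
c=look('scene','s3')
togo((0.3808,-.2738,.035),1.743)
E
```

```text
top blue bin rim 154 [ 381.1 -276.9  119.2   68.2   10.7]
top yellow bin rim 374 [389.4 235.5 117.8 171.    1.7]
scene blue bin rim 363 [ 372.2 -225.3  125.7  172.9    9.6]
scene yellow bin rim 513 [390.1 236.3 123.8 171.5   2.3]
t 16.85 pos [ 0.417  -0.1873  0.2065] rot [3.141e+00 1.000e-03 1.740e+00] q [-0.5   0.09  1.77 -0.    1.28 -0.67] w 0.0615 f [ 1.2  0.2 -1.3]
turn z -0.003 then shift [-0.079  -0.0505  0.1715] before-turn shift [-0.0791 -0.0504  0.1715]
```

View pics/s3.png

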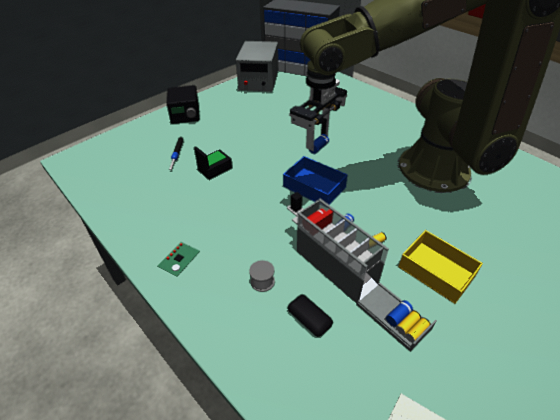

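The capacitor is held over the blue bin (320,140). Two capacitor/cell pairs minus one remain in the tray at (410,318). Lower and release.

servo_tool(plan=[[50,-0.04,-0.025,0,0,0,0],[50,-0.039,-0.0255,0,0,0,0],[50,0,0,0.04,0,0,0],[50,0,0,0.05,0,0,0],[50,0,0,0.04,0,0,0],[50,0,0,0.03,0,0,0],[50,0,0,0.015,0,0,0],[50,0,0,0.009,0,0,0]])

```text
time_s: 17.85
ee_pos: [0.382, -0.2721, 0.0216]
eef_rot: [3.141, 0.0, 1.743]
force: [-0.2, -0.0, 0.1]
grip_width: 0.0615
grip_force: 40.0
```

servo_tool(plan=[[50,0,0,0,0,0,0],[80,0,0,0,0,0,0],[80,0,0,0,0,0,0],[80,0,0,0,0,0,0],[80,0,0,0,0,0,0],[80,0,0,-0.01,0,0,0],[80,0,0,-0.02,0,0,0],[80,0,0,-0.04,0,0,0]])

```text
time_s: 18.85
ee_pos: [0.3809, -0.2719, 0.0919]
eef_rot: [-3.14, -0.002, 1.743]
force: [0.0, -0.2, 0.6]
grip_width: 0.0751
grip_force: 0.0
```

servo_tool(plan=[[100,0,0,-0.04,0,0,0],[100,0,0,-0.04,0,0,0],[100,0,0,-0.04,0,0,0],[100,0.03,0.03,0,0,0,0],[100,0.03,0.03,0,0,0,0],[100,0,0,0,0,0,0],[100,0,0,0,0,0,0],[100,0,0,0,0,0,0]])

```text
time_s: 19.85
ee_pos: [0.4298, -0.2036, 0.2116]
eef_rot: [3.142, 0.0, 1.742]
force: [0.9, 0.2, 0.3]
grip_width: 0.0941
grip_force: 0.0
```

```bash
cat >> h.py <<'E'
def loose(names=('wrist','top','scene'),save=None,roi=(.3,.52,-.15,.16)):
    """bench parts: colour cloud in roi -> seed; full extent by height around the seed"""
    for n in names:
        c=look(n,save if n=='wrist' else None);W=cloud(c)
        for col in('blue','yellow'):
            for ce,a,m in blobs(c,col,amin=15):
                q=np.median(W[m],0)
                if not(roi[0]<q[0]<roi[1] and roi[2]<q[1]<roi[3] and .012<q[2]<.04): continue
                k=(W[...,2]>.012)&(W[...,2]<.04)&(np.hypot(W[...,0]-q[0],W[...,1]-q[1])<.055)
                P=W[k]; print(n,col,ce.round(),a,q.round(3),'top z',np.percentile(P[:,2],95).round(4),'rect',rect(P))
E
python3 - <<'E'
from h import *
loose(save='w4')
togo((0.44,-.05,.2),1.743)
E
```

```text
wrist blue [294.  20.] 281 [ 0.42  -0.049  0.03 ] top z 0.0322 rect [444.1 -43.1  59.7  32.3   6. ]
wrist blue [331.  22.] 1804 [ 0.452 -0.045  0.03 ] top z 0.0322 rect [445.6 -42.9  62.9  32.3   5.9]
top blue [246. 246.] 180 [ 0.451 -0.045  0.03 ] top z 0.0361 rect [442.8 -43.7  62.4  32.    6.5]
top blue [247. 258.] 24 [ 0.418 -0.05   0.03 ] top z 0.0359 rect [442.  -43.8  60.8  32.    6.5]
top yellow [210. 254.] 188 [0.429 0.055 0.024] top z 0.0296 rect [427.4  57.7  26.6  61.   74.2]
scene blue [349. 216.] 29 [ 0.419 -0.044  0.028] top z 0.0319 rect [420.  -43.9  26.7  20.3  81. ]
scene yellow [380. 237.] 79 [0.416 0.065 0.023] top z 0.0275 rect [415.9  62.9  20.2  39.4  61.6]
t 20.0 pos [ 0.4299 -0.2035  0.2115] rot [-3.142 -0.     1.742] q [-0.52  0.13  1.71 -0.    1.3  -0.69] w 0.0939 f [ 0.1 -0.8 -0.4]
turn z -0.001 then shift [0.1495 0.0362 0.0115] before-turn shift [0.1495 0.036  0.0115]
```

View pics/w4.png

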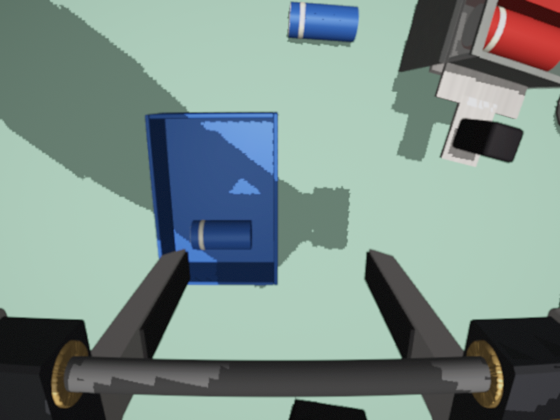

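The wrist view shows the first capacitor in the blue bin at (222,235) and the loose capacitor at (323,22), centred at (0.444,-0.043) with its axis at 6° and its top at 0.032. Grip it across its diameter, so the gripper body stays clear of the feed box.

servo_tool(plan=[[80,0,0,0,0,0,-0.18],[80,0,0,0,0,0,-0.18],[80,0,0,0,0,0,-0.18],[80,0,0,0,0,0,-0.18],[80,0,0,0,0,0,-0.18],[80,0,0,0,0,0,-0.18],[80,0,0,0,0,0,-0.18],[80,0,0,0,0,0,-0.18]])

```text
time_s: 21.0
ee_pos: [0.43, -0.2033, 0.2114]
eef_rot: [3.142, -0.0, -3.095]
force: [0.1, -0.5, -0.3]
grip_width: 0.0752
grip_force: 0.0
```

servo_tool(plan=[[80,0,0,0,0,0,-0.065],[80,-0.008,0.04,0,0,0,0],[80,-0.008,0.04,0,0,0,0],[80,-0.008,0.04,0,0,0,0],[80,-0.007,0.038,0,0,0,0],[80,0,0,0.04,0,0,0],[80,0,0,0,0,0,0],[80,0,0,0,0,0,0]])

```text
time_s: 22.0
ee_pos: [0.4447, -0.0431, 0.1726]
eef_rot: [-3.141, 0.001, -3.036]
force: [0.3, 0.1, 0.2]
grip_width: 0.0752
grip_force: 0.0
```

```bash
python3 - <<'E'
from h import *
loose(names=('top','scene'))
togo((0.444,-.0432,.006),3.247-2*np.pi)
E
```

```text
scene blue [351. 216.] 16 [ 0.415 -0.043  0.027] top z 0.0331 rect [423.1 -43.2  19.1  26.9  19.7]
scene yellow [380. 237.] 78 [0.417 0.065 0.024] top z 0.0276 rect [416.2  62.2  22.9  37.4  79. ]
t 22.1 pos [ 0.4449 -0.0431  0.1727] rot [-3.141e+00  2.000e-03 -3.036e+00] q [-0.18  0.1   1.84  0.    1.2  -1.85] w 0.0757 f [0.2 1.2 0.4]
turn z -0.0 then shift [0.0009 0.     0.1667] before-turn shift [1.100e-03 1.000e-04 1.667e-01]
```

servo_tool(plan=[[80,0,0,0.04,0,0,0],[80,0,0,0.04,0,0,0],[80,0,0,0.04,0,0,0],[80,0,0,0.03,0,0,0],[80,0,0,0.01,0,0,0],[80,0,0,0.006,0,0,0],[80,0,0,0,0,0,0],[20,0,0,0,0,0,0]], force=25)

```text
time_s: 23.1
ee_pos: [0.4449, -0.0427, 0.0063]
eef_rot: [-3.141, 0.001, -3.035]
force: [0.2, -0.4, -0.3]
grip_width: 0.068
grip_force: 0.0
```

servo_tool(plan=[[20,0,0,0,0,0,0],[20,0,0,0,0,0,0],[20,0,0,0,0,0,0],[20,0,0,0,0,0,0],[20,0,0,0,0,0,0],[20,0,0,0,0,0,0],[20,0,0,-0.01,0,0,0],[20,0,0,-0.02,0,0,0]])

```text
time_s: 24.1
ee_pos: [0.4439, -0.0425, 0.0358]
eef_rot: [3.141, -0.001, -3.035]
force: [-0.5, 0.2, -0.6]
grip_width: 0.0315
grip_force: 25.0
```

servo_tool(plan=[[20,0,0,-0.04,0,0,0],[20,0,0,-0.04,0,0,-0.068],[20,0,0,-0.02,0,0,0],[20,0.026,-0.033,0,0,0,0],[20,0.026,-0.033,0,0,0,0],[20,0.025,-0.033,0,0,0,0],[20,0.025,-0.032,0,0,0,0],[20,0,0,0,0,0,0]], force=40)

```text
time_s: 25.1
ee_pos: [0.3657, -0.1908, 0.136]
eef_rot: [-3.141, 0.0, -2.971]
force: [0.2, 0.3, -0.9]
grip_width: 0.0313
grip_force: 40.0
```

```bash
python3 - <<'E'
from h import *
bins(('top','scene'))
togo((0.366,-.189,.013),3.315-2*np.pi)
E
```

```text
top blue bin rim 248 [ 373.6 -226.6  116.6  169.8    9.6]
top yellow bin rim 375 [389.2 235.4 118.1 170.2   1.7]
scene blue bin rim 455 [ 373.  -225.7  125.1  172.5   10. ]
scene yellow bin rim 724 [389.4 236.5 125.2 170.7   1.8]
t 25.2 pos [ 0.3666 -0.1892  0.1358] rot [-3.141  0.    -2.968] q [-0.57  0.07  1.97  0.    1.1  -2.31] w 0.0312 f [-0.2 -0.4 -0. ]
turn z -0.0 then shift [0.0005 0.0003 0.1228] before-turn shift [0.0006 0.0003 0.1228]
```

servo_tool(plan=[[20,0,0,0.04,0,0,0],[20,0,0,0.04,0,0,0],[20,0,0,0.03,0,0,0],[20,0,0,0.013,0,0,0],[20,0,0,0,0,0,0],[20,0,0,0,0,0,0],[47,0,0,0,0,0,0],[47,0,0,0,0,0,0]])

```text
time_s: 26.2
ee_pos: [0.3669, -0.1894, 0.013]
eef_rot: [-3.141, 0.001, -2.967]
force: [-0.1, -0.2, -0.2]
grip_width: 0.0439
grip_force: 0.0
```

servo_tool(plan=[[47,0,0,0,0,0,0],[47,0,0,-0.01,0,0,0],[47,0,0,-0.02,0,0,0],[47,0,0,-0.03,0,0,0],[47,0,0,-0.04,0,0,0],[47,0,0,-0.04,0,0,0],[80,0,0,-0.04,0,0,0],[80,0,0,0,0,0,0]])

```text
time_s: 27.2
ee_pos: [0.3674, -0.1898, 0.1955]
eef_rot: [-3.138, 0.004, -2.967]
force: [0.2, 0.6, -0.1]
grip_width: 0.0609
grip_force: 0.0
```

servo_tool(plan=[[80,0,0,0,0,0,0.15],[80,0,0,0,0,0,0.15],[80,0,0,0,0,0,0.149],[80,0.002,0.045,0,0,0,0],[80,0.002,0.045,0,0,0,0],[80,0.002,0.045,0,0,0,0],[80,0.002,0.045,0,0,0,0],[80,0.001,0.045,0,0,0,0]])

```text
time_s: 28.2
ee_pos: [0.4186, 0.0312, 0.1919]
eef_rot: [-3.141, -0.001, 2.867]
force: [1.2, 0.4, 0.1]
grip_width: 0.075
grip_force: 0.0
```

```bash
python3 - <<'E'
from h import *
loose(names=('wrist','scene','top'),save='w5')
togo((0.428,.0577,.006),2.866)
E
```

```text
wrist yellow [306. 194.] 1402 [0.43  0.057 0.024] top z 0.0261 rect [429.8  57.9  26.4  61.6  74.4]
scene yellow [379. 237.] 65 [0.418 0.065 0.024] top z 0.0267 rect [417.3  62.1  21.6  35.9  75.5]
top yellow [212. 246.] 45 [0.45  0.05  0.024] top z 0.0284 rect [449.4  51.4  25.2  15.1  75.3]
t 28.35 pos [0.4186 0.031  0.1918] rot [-3.141e+00 -1.000e-03  2.870e+00] q [-0.01  0.02  1.88  0.    1.24 -1.31] w 0.075 f [-0.   0.  -0.8]
turn z 0.004 then shift [-0.0018  0.0282  0.1858] before-turn shift [-0.0021  0.0283  0.1858]
```

servo_tool(plan=[[80,-0.003,0.029,0.02,0,0,0],[80,0,0,0.045,0,0,0],[80,0,0,0.045,0,0,0],[80,0,0,0.04,0,0,0],[80,0,0,0.025,0,0,0],[80,0,0,0.011,0,0,0],[80,0,0,0,0,0,0],[15,0,0,0,0,0,0]], force=25)

```text
time_s: 29.35
ee_pos: [0.4302, 0.0566, 0.0073]
eef_rot: [3.141, 0.001, 2.867]
force: [-0.2, -0.9, 0.4]
grip_width: 0.0685
grip_force: 0.0
```

servo_tool(plan=[[15,0,0,0,0,0,0],[15,0,0,0,0,0,0],[15,0,0,0,0,0,0],[15,0,0,0,0,0,0],[15,0,0,0,0,0,0],[15,0,0,0,0,0,0],[15,0,0,-0.01,0,0,0],[15,0,0,-0.02,0,0,0]])

```text
time_s: 30.35
ee_pos: [0.4293, 0.0568, 0.0368]
eef_rot: [-3.141, -0.001, 2.867]
force: [0.3, -0.3, -1.1]
grip_width: 0.0251
grip_force: 25.0
```

servo_tool(plan=[[15,0,0,-0.04,0,0,0],[15,0,0,-0.04,0,0,-0.152],[15,0,0,-0.02,0,0,-0.152],[15,0.009,0.034,0,0,0,0],[15,0.009,0.034,0,0,0,0],[15,0.009,0.034,0,0,0,0],[15,0.008,0.033,0,0,0,0],[15,0,0,0,0,0,0]], force=40)

```text
time_s: 31.35
ee_pos: [0.3902, 0.192, 0.137]
eef_rot: [3.141, 0.0, -3.11]
force: [0.3, -0.8, -0.9]
grip_width: 0.0249
grip_force: 40.0
```

```bash
python3 - <<'E'
from h import *
bins(('top','scene'))
togo((0.3906,.191,.013),3.17)
E
```

```text
top blue bin rim 535 [ 372.4 -227.1  118.8  169.1    9.8]
top yellow bin rim 224 [389.7 235.9 117.9 170.7   1.4]
scene blue bin rim 418 [ 372.  -225.2  125.1  172.9    9.4]
scene yellow bin rim 401 [390.2 236.2 123.8 171.1   1.6]
t 31.45 pos [0.3907 0.1906 0.1368] rot [-3.141  0.    -3.112] q [ 0.37  0.12  1.91 -0.    1.11 -1.23] w 0.0247 f [-0.8 -0.7 -1.3]
turn z 0.002 then shift [1.000e-04 4.000e-04 1.238e-01] before-turn shift [0.0002 0.0005 0.1238]
```

servo_tool(plan=[[15,0,0,0.04,0,0,0],[15,0,0,0.04,0,0,0],[15,0,0,0.03,0,0,0],[15,0,0,0.013,0,0,0],[15,0,0,0,0,0,0],[15,0,0,0,0,0,0],[38,0,0,0,0,0,0],[38,0,0,0,0,0,0]])

```text
time_s: 32.45
ee_pos: [0.3911, 0.1909, 0.0141]
eef_rot: [3.141, 0.001, -3.112]
force: [0.9, 0.8, -0.1]
grip_width: 0.0356
grip_force: 0.0
```

servo_tool(plan=[[38,0,0,0,0,0,0],[38,0,0,-0.01,0,0,0],[38,0,0,-0.02,0,0,0],[38,0,0,-0.03,0,0,0],[38,0,0,-0.04,0,0,0],[38,0,0,-0.04,0,0,0],[80,0,0,-0.04,0,0,0],[100,0,0,-0.02,0,0,0]])

```text
time_s: 33.45
ee_pos: [0.391, 0.1909, 0.2163]
eef_rot: [3.141, 0.003, -3.112]
force: [0.0, 0.3, 0.1]
grip_width: 0.0522
grip_force: 0.0
```

servo_tool(plan=[[100,0,0,0,0,0,0.184],[100,0,0,0,0,0,0.184],[100,0,0,0,0,0,0.184],[100,0,0,0,0,0,0.184],[100,0,0,0,0,0,0.184],[100,0,0,0,0,0,0.184],[100,0,0,0,0,0,0.184],[100,0,0,0,0,0,0.184]])

```text
time_s: 34.45
ee_pos: [0.3906, 0.1907, 0.2141]
eef_rot: [3.141, -0.0, 1.693]
force: [-0.5, -0.9, 0.0]
grip_width: 0.0945
grip_force: 0.0
```

servo_tool(plan=[[100,0,0,0,0,0,0.183],[100,-0.005,0.04,0,0,0,0],[100,-0.005,0.04,0,0,0,0],[100,-0.005,0.04,0,0,0,0],[100,-0.005,0.04,0,0,0,0],[100,0,0.034,0,0,0,0],[100,0,0,0,0,0,0],[100,0,0,0,0,0,0]])

```text
time_s: 35.45
ee_pos: [0.5828, 0.1602, 0.2137]
eef_rot: [-3.141, 0.0, 1.516]
force: [-0.2, -0.8, -0.3]
grip_width: 0.0939
grip_force: 0.0
```

```bash
python3 - <<'E'
from h import *
for n in('wrist','scene'):
    c=look(n,'w6' if n=='wrist' else None); W=cloud(c)
    for col in('blue','yellow'):
        for ce,a,m in blobs(c,col,amin=40):
            P=W[m]; q=np.median(P,0)
            if .5<q[0]<.7 and q[2]>.01 and q[1]>.15: print(n,col,ce.round(),a,q.round(3),'zp',np.percentile(P[:,2],[5,95]).round(3),'rect',rect(P[abs(P[:,2]-.035)<.012]))
togo((0.588,.243,.0235),1.516)
E
```

```text
wrist blue [247.  99.] 253 [0.561 0.246 0.044] zp [0.036 0.046] rect [561.4 246.   30.2   6.9  86.3]
wrist blue [284.  99.] 1744 [0.594 0.244 0.044] zp [0.036 0.046] rect [594.6 244.1  30.2  47.3  86.8]
wrist yellow [278.  29.] 646 [0.593 0.306 0.037] zp [0.032 0.04 ] rect [593.2 307.1  11.7  56.7  86.9]
wrist yellow [278.  52.] 1551 [0.592 0.287 0.037] zp [0.029 0.04 ] rect [591.7 286.1  21.1  56.6  86.9]
wrist yellow [279.  75.] 736 [0.591 0.266 0.037] zp [0.032 0.04 ] rect [591.1 265.9   9.5  56.5  86.8]
scene blue [399. 313.] 255 [0.594 0.246 0.044] zp [0.037 0.047] rect [592.4 243.7  30.4  51.4  85.5]
scene yellow [414. 324.] 497 [0.591 0.285 0.038] zp [0.032 0.041] rect [590.3 285.   49.2  61.2  87.4]
t 35.55 pos [0.5827 0.1604 0.2141] rot [ 3.141 -0.     1.516] q [0.21 0.42 1.34 0.   1.38 0.26] w 0.094 f [0.2 0.2 0.7]
turn z 0.0 then shift [0.0828 0.0008 0.1906] before-turn shift [0.0828 0.0007 0.1906]
```

View pics/w6.png

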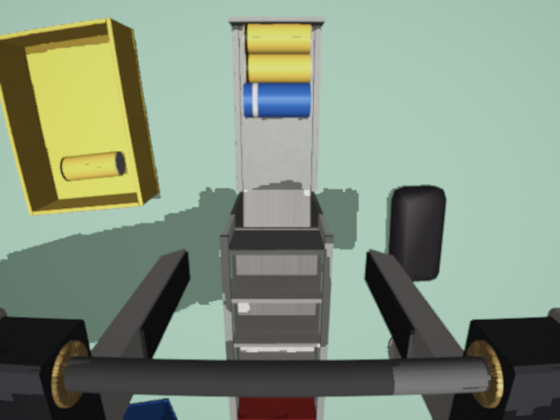

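The wrist view shows the yellow bin holding its cell at (93,165), and the tray holding a capacitor at row 100 and cells at rows 68 and 40. Now the capacitor at (0.588,0.244).

servo_tool(plan=[[100,0.042,0.001,0,0,0,0],[100,0.042,0,0.02,0,0,0],[100,0,0,0.04,0,0,0],[100,0,0,0.045,0,0,0],[100,0,0,0.04,0,0,0],[100,0,0,0.025,0,0,0],[100,0,0,0.015,0,0,0],[100,0,0,0.005,0,0,0]], force=25)

```text
time_s: 36.55
ee_pos: [0.5888, 0.2441, 0.0235]
eef_rot: [-3.141, 0.0, 1.516]
force: [0.5, 0.3, 1.0]
grip_width: 0.0942
grip_force: 0.0
```

servo_tool(plan=[[100,0,0,0,0,0,0],[50,0,0,0,0,0,0],[50,0,0,0,0,0,0],[50,0,0,0,0,0,0],[50,0,0,0,0,0,0],[50,0,0,0,0,0,0],[50,0,0,0,0,0,0],[50,0,0,0,0,0,0]])

```text
time_s: 37.55
ee_pos: [0.589, 0.244, 0.0236]
eef_rot: [3.141, -0.0, 1.516]
force: [-1.7, 0.3, 3.0]
grip_width: 0.0617
grip_force: 25.0
```

servo_tool(plan=[[50,0,0,-0.02,0,0,0],[50,0,0,-0.03,0,0,0],[50,0,0,-0.04,0,0,0],[50,0,0,-0.04,0,0,0],[50,0,0,-0.04,0,0,0],[50,0,0,-0.01,0,0,-0.114],[50,0,0,0,0,0,-0.113],[50,-0.03,-0.019,0,0,0,0]], force=40)

```text
time_s: 38.55
ee_pos: [0.5753, 0.2119, 0.2043]
eef_rot: [3.141, -0.0, 1.746]
force: [0.3, -0.6, -1.8]
grip_width: 0.0622
grip_force: 40.0
```

servo_tool(plan=[[50,-0.04,-0.027,0,0,0,0],[50,-0.04,-0.027,0,0,0,0],[50,-0.04,-0.027,0,0,0,0],[50,-0.04,-0.027,0,0,0,0],[50,-0.04,-0.027,0,0,0,0],[50,-0.04,-0.027,0,0,0,0],[50,-0.04,-0.027,0,0,0,0],[50,0,0,0,0,0,0]])

```text
time_s: 39.55
ee_pos: [0.4363, -0.0991, 0.2047]
eef_rot: [3.14, 0.001, 1.739]
force: [-0.2, 0.3, -1.3]
grip_width: 0.0615
grip_force: 40.0
```

```bash
python3 - <<'E'
from h import *
bins(('top','scene'))
t=look('top'); s=look('scene')
big=np.hstack([cv2.resize(t['pixels'][225:325,250:380],(390,300),interpolation=cv2.INTER_CUBIC),cv2.resize(s['pixels'][110:230,250:406],(390,300),interpolation=cv2.INTER_CUBIC)])
cv2.imwrite('pics/c7.png',big[:,:,::-1])
togo((0.3732,-.2304,.02),1.743)
E
```

```text
top blue bin rim 480 [ 363.1 -212.8  119.   169.     9.8]
top yellow bin rim 385 [389.1 236.2 118.4 171.5   1.7]
scene blue bin rim 423 [ 363.5 -212.   124.2  171.    10.3]
scene yellow bin rim 735 [389.7 236.4 125.5 171.3   0.7]
t 39.75 pos [ 0.4375 -0.0964  0.2039] rot [3.141 0.    1.744] q [-0.3   0.07  1.8   0.    1.27 -0.47] w 0.0619 f [ 0.5  0.3 -1.5]
turn z 0.001 then shift [-0.121  -0.0863  0.1839] before-turn shift [-0.1209 -0.0865  0.1838]
```

View pics/c7.png

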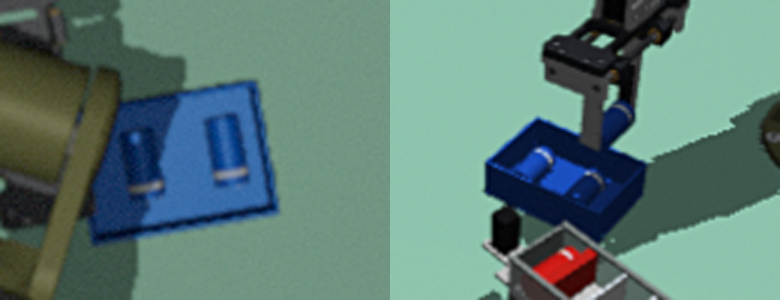

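The blue bin was knocked to (0.3633,-0.2125). It still stands upright with two capacitors in it, at crop pixels (142,160) and (228,147). I locate the free spot.

```bash
cat >> h.py <<'E'
def inbin(n,ctr,ang,hmin=.022):
    c=look(n);W=cloud(c);a=np.radians(ang);e1=np.array([np.cos(a),np.sin(a)]);e2=np.array([-e1[1],e1[0]])
    d=W[...,:2]-np.array(ctr);p,q=d@e1,d@e2
    m=(abs(p)<.048)&(abs(q)<.073)&(W[...,2]>hmin)&(W[...,2]<.042)
    l,k=ndimage.label(m)
    for i in range(1,k+1):
        j=l==i
        if j.sum()>20: print(n,'in bin: short',p[j].min().round(3),p[j].max().round(3),'long',q[j].min().round(3),q[j].max().round(3),j.sum())
E
python3 - <<'E'
from h import *
inbin('top',(.3633,-.2125),10);inbin('scene',(.3633,-.2125),10);inbin('wrist',(.3633,-.2125),10)
E
```

```text
top in bin: short -0.032 0.03 long -0.066 -0.034 266
top in bin: short -0.032 0.031 long 0.013 0.045 266
scene in bin: short -0.034 0.033 long -0.063 -0.032 126
scene in bin: short -0.029 0.032 long 0.018 0.046 136
wrist in bin: short -0.03 0.028 long 0.016 0.046 1148
wrist in bin: short 0.012 0.033 long -0.063 -0.033 396
```

servo_tool(plan=[[50,-0.037,-0.031,0,0,0,0],[50,-0.037,-0.031,0,0,0,0],[50,-0.037,-0.031,0,0,0,0],[50,0,0,0.04,0,0,0],[50,0,0,0.045,0,0,0],[50,0,0,0.03,0,0,0],[50,0,0,0,0,0,0],[50,0,0,0,0,0,0]])

```text
time_s: 40.9
ee_pos: [0.3652, -0.2225, 0.0896]
eef_rot: [3.141, 0.001, 1.743]
force: [0.3, 0.1, -0.7]
grip_width: 0.0611
grip_force: 40.0
```

```bash
python3 - <<'E'
from h import *
bins(('scene',))
togo((0.365,-.2219,.017),1.745)
E
```

```text
scene blue bin rim 447 [ 363.9 -210.8  125.   172.5    9.7]
scene yellow bin rim 751 [389.5 236.1 126.1 171.3   1.6]
t 40.95 pos [ 0.3653 -0.2226  0.0898] rot [3.140e+00 1.000e-03 1.743e+00] q [-0.63  0.17  1.98  0.    0.99 -0.81] w 0.0617 f [ 0.4 -0.6 -0.7]
turn z -0.002 then shift [ 0.0008 -0.0002  0.0728] before-turn shift [ 0.0009 -0.0003  0.0728]
```

servo_tool(plan=[[50,0.001,0,0.03,0,0,0],[50,0,0,0.025,0,0,0],[50,0,0,0.012,0,0,0],[50,0,0,0.005,0,0,0],[50,0,0,0,0,0,0],[80,0,0,0,0,0,0],[80,0,0,0,0,0,0],[80,0,0,0,0,0,0]])

```text
time_s: 41.95
ee_pos: [0.3645, -0.2215, 0.0167]
eef_rot: [3.141, 0.0, 1.743]
force: [0.8, 0.6, 0.4]
grip_width: 0.0753
grip_force: 0.0
```

servo_tool(plan=[[80,0,0,0,0,0,0],[80,0,0,-0.01,0,0,0],[80,0,0,-0.02,0,0,0],[80,0,0,-0.03,0,0,0],[80,0,0,-0.04,0,0,0],[80,0,0,-0.04,0,0,0],[80,0,0,-0.04,0,0,0],[100,0,0,0,0,0,0]])

```text
time_s: 42.95
ee_pos: [0.3652, -0.2219, 0.1995]
eef_rot: [3.138, 0.004, 1.743]
force: [0.7, -0.3, -1.8]
grip_width: 0.0822
grip_force: 0.0
```

```bash
python3 - <<'E'
from h import *
bins(('scene','top'))
inbin('scene',(.3633,-.2125),10);inbin('top',(.3633,-.2125),10)
togo((0.588,.2725,.2),1.516)
E
```

```text
scene blue bin rim 418 [ 363.3 -211.   124.9  172.5    9.5]
scene yellow bin rim 458 [389.6 236.4 124.2 171.    1.7]
top blue bin rim 150 [ 356.2 -160.9  115.    63.7    9.7]
top yellow bin rim 372 [389.3 234.9 118.  169.9   1.7]
scene in bin: short -0.034 0.033 long -0.062 -0.031 129
scene in bin: short -0.035 0.031 long -0.023 0.008 131
scene in bin: short -0.031 0.033 long 0.017 0.047 137
top in bin: short -0.013 0.02 long -0.065 -0.058 33
top in bin: short 0.002 0.022 long -0.043 -0.034 23
top in bin: short -0.009 0.031 long 0.016 0.045 112
t 43.15 pos [ 0.3639 -0.2211  0.1956] rot [-3.140e+00 -1.000e-03  1.743e+00] q [-0.63  0.03  1.86 -0.    1.25 -0.8 ] w 0.0933 f [-0.7  0.  -0.1]
turn z 0.227 then shift [ 0.5051  0.1967 -0.0044] before-turn shift [ 0.448   0.3052 -0.0042]
```

The blue bin holds all three capacitors. Now the cells.

servo_tool(plan=[[100,0,0,0,0,0,0.114],[100,0,0,0,0,0,0.113],[100,0.042,0.0165,0,0,0,0],[100,0.042,0.0165,0,0,0,0],[100,0.042,0.0165,0,0,0,0],[100,0.042,0.0165,0,0,0,0],[100,0.042,0.0165,0,0,0,0],[100,0.042,0.0165,0,0,0,0]])

```text
time_s: 44.15
ee_pos: [0.4771, 0.0263, 0.1954]
eef_rot: [-3.14, 0.0, 1.516]
force: [0.3, -0.9, 0.9]
grip_width: 0.0942
grip_force: 0.0
```

servo_tool(plan=[[100,0.042,0.0165,0,0,0,0],[100,0.042,0.0165,0,0,0,0],[100,0.042,0.0165,0,0,0,0],[100,0.042,0.0165,0,0,0,0],[100,0.03,0.0165,0,0,0,0],[100,0,0.016,0,0,0,0],[100,0,0,0,0,0,0],[100,0,0,0,0,0,0]])

```text
time_s: 45.15
ee_pos: [0.5857, 0.2168, 0.1958]
eef_rot: [-3.14, 0.0, 1.515]
force: [0.3, -0.2, 0.0]
grip_width: 0.0943
grip_force: 0.0
```

```bash
python3 - <<'E'
from h import *
for n in('wrist','scene','top'):
    c=look(n,'w8' if n=='wrist' else None); W=cloud(c)
    for ce,a,m in blobs(c,'yellow',amin=20):
        P=W[m]; q=np.median(P,0)
        if .5<q[0]<.7 and q[2]>.01 and q[1]>.15: print(n,ce.round(),a,q.round(3),'zp',np.percentile(P[:,2],[5,95]).round(3),'rect',rect(P[abs(P[:,2]-.035)<.012]))
togo((0.588,.273,.0225),1.516)
E
```

```text
wrist [278.  93.] 723 [0.592 0.307 0.037] zp [0.032 0.04 ] rect [592.5 307.    9.7  56.6  86.7]
wrist [279. 116.] 1586 [0.592 0.287 0.037] zp [0.029 0.04 ] rect [591.5 287.5  22.7  57.3  86.7]
wrist [279. 138.] 672 [0.592 0.267 0.038] zp [0.033 0.04 ] rect [591.1 266.5  11.   56.4  86.8]
scene [414. 324.] 499 [0.591 0.285 0.038] zp [0.031 0.042] rect [590.5 285.2  48.9  60.6  86.7]
top [124. 189.] 23 [0.589 0.195 0.31 ] zp [0.035 0.428] rect [606.4 294.3  20.    4.1   6.3]
top [133. 196.] 213 [0.586 0.268 0.039] zp [0.029 0.046] rect [588.6 270.8  26.2  56.9  87.9]
t 45.3 pos [0.5859 0.2169 0.1966] rot [-3.142 -0.     1.515] q [0.3  0.47 1.3  0.   1.37 0.35] w 0.0941 f [0.2 0.4 1. ]
turn z -0.001 then shift [ 0.0562 -0.001   0.1741] before-turn shift [ 0.0562 -0.001   0.1741]
```

servo_tool(plan=[[100,0.03,0.002,0,0,0,0],[100,0.027,0,0.01,0,0,0],[100,0,0,0.04,0,0,0],[100,0,0,0.045,0,0,0],[100,0,0,0.04,0,0,0],[100,0,0,0.024,0,0,0],[100,0,0,0.01,0,0,0],[100,0,0,0.005,0,0,0]], force=25)

```text
time_s: 46.3
ee_pos: [0.5916, 0.2739, 0.0229]
eef_rot: [3.141, -0.0, 1.516]
force: [-0.5, 0.4, 0.7]
grip_width: 0.0936
grip_force: 0.0
```

servo_tool(plan=[[100,0,0,0,0,0,0],[50,0,0,0,0,0,0],[50,0,0,0,0,0,0],[50,0,0,0,0,0,0],[50,0,0,0,0,0,0],[50,0,0,0,0,0,0],[50,0,0,0,0,0,0],[50,0,0,0,0,0,0]])

```text
time_s: 47.3
ee_pos: [0.5914, 0.2739, 0.0226]
eef_rot: [-3.142, -0.0, 1.516]
force: [-0.1, -0.9, 2.3]
grip_width: 0.0597
grip_force: 25.0
```

servo_tool(plan=[[50,0,0,-0.02,0,0,0],[50,0,0,-0.03,0,0,0],[50,0,0,-0.04,0,0,0],[50,0,0,-0.03,0,0,-0.085],[50,0.004,-0.04,0,0,0,0],[50,0.003,-0.041,0,0,0,0],[50,0.003,-0.041,0,0,0,0],[50,0.003,-0.041,0,0,0,0]], force=40)

```text
time_s: 48.3
ee_pos: [0.4269, 0.282, 0.1436]
eef_rot: [3.14, -0.001, 1.601]
force: [0.4, 0.1, -0.8]
grip_width: 0.0597
grip_force: 40.0
```

servo_tool(plan=[[50,0,-0.04,0,0,0,0],[50,0,0,0,0,0,0],[50,0,0,0,0,0,0],[50,0,0,0,0,0,0],[50,0,0,0,0,0,0],[50,0,0,0,0,0,0],[50,0,0,0,0,0,0],[50,0,0,0,0,0,0]])

```text
time_s: 49.3
ee_pos: [0.3881, 0.2808, 0.1424]
eef_rot: [-3.141, 0.0, 1.601]
force: [0.4, -0.4, -2.1]
grip_width: 0.0595
grip_force: 40.0
```

```bash
python3 - <<'E'
from h import *
bins(('scene','top'));c=look('wrist','w9')
inbin('scene',(.3893,.236),1.7,.016);inbin('top',(.3893,.236),1.7,.016)
togo((0.388,.281,.017),1.601)
E
```

```text
scene blue bin rim 456 [ 363.7 -211.2  126.3  172.3   10.4]
scene yellow bin rim 399 [390.  236.6 124.2 170.6   1.9]
top blue bin rim 659 [ 363.3 -212.9  118.6  168.8    9.8]
top yellow bin rim 317 [388.5 235.4 119.7 170.4   2.1]
scene in bin: short -0.032 0.03 long -0.059 -0.033 179
top in bin: short -0.032 0.027 long -0.06 -0.036 198
t 49.55 pos [0.3881 0.2808 0.1425] rot [3.142 0.    1.601] q [ 0.55  0.21  1.79 -0.    1.14  0.52] w 0.0592 f [-0.  -0.  -0.5]
turn z -0.0 then shift [ 2.000e-04 -1.000e-04  1.255e-01] before-turn shift [ 2.000e-04 -1.000e-04  1.255e-01]
```

servo_tool(plan=[[50,0,0,0.04,0,0,0],[50,0,0,0.04,0,0,0],[50,0,0,0.03,0,0,0],[50,0,0,0.012,0,0,0],[50,0,0,0.004,0,0,0],[50,0,0,0,0,0,0],[80,0,0,0,0,0,0],[80,0,0,0,0,0,0]])

```text
time_s: 50.55
ee_pos: [0.3885, 0.281, 0.0171]
eef_rot: [3.14, -0.001, 1.601]
force: [-0.1, 0.3, 0.3]
grip_width: 0.074
grip_force: 0.0
```

servo_tool(plan=[[80,0,0,0,0,0,0],[80,0,0,0,0,0,0],[80,0,0,-0.01,0,0,0],[80,0,0,-0.02,0,0,0],[80,0,0,-0.04,0,0,0],[80,0,0,-0.04,0,0,0],[80,0,0,-0.04,0,0,0],[100,0,0,-0.03,0,0,0]])

```text
time_s: 51.55
ee_pos: [0.3882, 0.2809, 0.199]
eef_rot: [3.14, -0.001, 1.601]
force: [0.6, 0.5, 0.4]
grip_width: 0.0818
grip_force: 0.0
```

servo_tool(plan=[[100,0,0,0,0,0,0.085],[100,-0.006,0.04,0,0,0,0],[100,-0.006,0.04,0,0,0,0],[100,-0.006,0.04,0,0,0,0],[100,-0.006,0.04,0,0,0,0],[100,-0.006,0.04,0,0,0,0],[100,0,0,0,0,0,0],[100,0,0,0,0,0,0]])

```text
time_s: 52.55
ee_pos: [0.5856, 0.24, 0.1967]
eef_rot: [-3.141, 0.0, 1.516]
force: [-0.9, -0.1, -0.2]
grip_width: 0.0941
grip_force: 0.0
```

```bash
python3 - <<'E'
from h import *
inbin('scene',(.3893,.236),1.7,.016)
for n in('wrist','scene','top'):
    c=look(n,'w10' if n=='wrist' else None); W=cloud(c)
    for ce,a,m in blobs(c,'yellow',amin=20):
        P=W[m]; q=np.median(P,0)
        if .5<q[0]<.7 and q[2]>.01 and q[1]>.15: print(n,ce.round(),a,q.round(3),'zp',np.percentile(P[:,2],[5,95]).round(3),'rect',rect(P[abs(P[:,2]-.035)<.012]))
togo((0.592,.299,.0225),1.516)
E
```

```text
scene in bin: short -0.031 0.031 long 0.029 0.056 207
wrist [280. 120.] 637 [0.593 0.307 0.037] zp [0.033 0.04 ] rect [592.4 306.6   8.7  56.9  86.8]
wrist [280. 135.] 750 [0.592 0.293 0.038] zp [0.032 0.04 ] rect [592.  293.3  12.7  56.3  86.8]
scene [419. 328.] 238 [0.591 0.3   0.038] zp [0.034 0.042] rect [590.6 297.9  23.6  61.3  87.5]
top [123. 195.] 212 [0.59  0.296 0.037] zp [0.028 0.043] rect [589.7 298.8  28.3  59.   87.4]
t 52.75 pos [0.5856 0.2403 0.1971] rot [ 3.141 -0.     1.517] q [0.33 0.49 1.27 0.   1.37 0.39] w 0.0939 f [-0.7 -1.  -0.2]
turn z 0.001 then shift [0.059  0.0032 0.1746] before-turn shift [0.059  0.0032 0.1746]
```

View pics/w10.png

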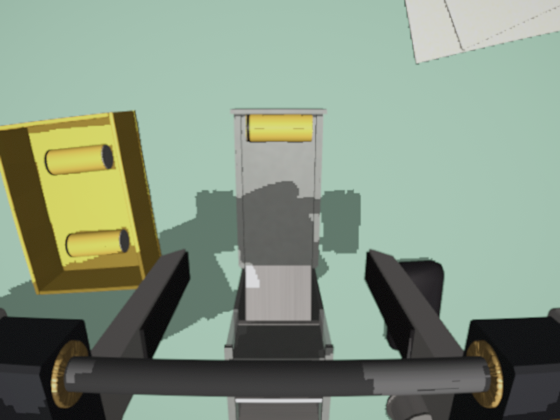

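The wrist view shows two cells in the yellow bin and the last cell at (280,128) by the tray's end wall.

servo_tool(plan=[[100,0.03,0.003,0,0,0,0],[100,0.028,0,0.01,0,0,0],[100,0,0,0.04,0,0,0],[100,0,0,0.045,0,0,0],[100,0,0,0.04,0,0,0],[100,0,0,0.024,0,0,0],[100,0,0,0.01,0,0,0],[100,0,0,0.005,0,0,0]], force=25)

```text
time_s: 53.75
ee_pos: [0.5924, 0.2978, 0.0229]
eef_rot: [3.141, -0.0, 1.516]
force: [0.4, -0.3, -0.1]
grip_width: 0.094
grip_force: 0.0
```

servo_tool(plan=[[100,0,0,0,0,0,0],[50,0,0,0,0,0,0],[50,0,0,0,0,0,0],[50,0,0,0,0,0,0],[50,0,0,0,0,0,0],[50,0,0,0,0,0,0],[50,0,0,0,0,0,0],[50,0,0,0,0,0,0]])

```text
time_s: 54.75
ee_pos: [0.5924, 0.2976, 0.0226]
eef_rot: [3.142, -0.0, 1.516]
force: [-0.6, -0.7, 2.0]
grip_width: 0.0599
grip_force: 25.0
```

servo_tool(plan=[[50,0,0,-0.02,0,0,0],[50,0,0,-0.03,0,0,0],[50,0,0,-0.04,0,0,0],[50,0,0,-0.03,0,0,-0.085],[50,-0.011,-0.041,0,0,0,0],[50,-0.011,-0.041,0,0,0,0],[50,-0.011,-0.041,0,0,0,0],[50,-0.011,-0.041,0,0,0,0]], force=40)

```text
time_s: 55.75
ee_pos: [0.4286, 0.2483, 0.1436]
eef_rot: [3.14, -0.001, 1.601]
force: [0.1, 0.7, -0.3]
grip_width: 0.0598
grip_force: 40.0
```

servo_tool(plan=[[50,-0.012,-0.041,0,0,0,0],[50,0,0,0,0,0,0],[50,0,0,0,0,0,0],[50,0,0,0,0,0,0],[50,0,0,0,0,0,0],[50,0,0,0,0,0,0],[50,0,0,0,0,0,0],[50,0,0,0,0,0,0]])

```text
time_s: 56.75
ee_pos: [0.3891, 0.2355, 0.1424]
eef_rot: [-3.141, 0.0, 1.601]
force: [0.9, 0.0, -0.8]
grip_width: 0.0597
grip_force: 40.0
```

```bash
python3 - <<'E'
from h import *
bins(('scene','top'));c=look('wrist','w11')
inbin('scene',(.3893,.236),1.7,.016);inbin('top',(.3893,.236),1.7,.016);inbin('wrist',(.3893,.236),1.7,.016)
togo((0.3893,.2345,.0165),1.601)
E
```

```text
scene blue bin rim 466 [ 363.  -211.4  125.8  171.8    9.8]
scene yellow bin rim 401 [389.3 236.8 122.9 170.4   2. ]
top blue bin rim 661 [ 363.2 -213.   118.9  169.     9.9]
top yellow bin rim 231 [390.1 211.7 118.2 123.1   2. ]
scene in bin: short -0.034 0.03 long -0.059 -0.033 178
scene in bin: short -0.033 0.031 long 0.029 0.057 208
top in bin: short -0.032 0.029 long -0.06 -0.036 198
wrist in bin: short -0.03 0.032 long 0.031 0.058 2449
wrist in bin: short -0.03 0.031 long -0.035 -0.032 267
t 57.05 pos [0.3891 0.2355 0.1425] rot [ 3.142 -0.     1.601] q [0.46 0.16 1.85 0.   1.13 0.43] w 0.0595 f [ 0.5  0.3 -0.7]
turn z -0.0 then shift [-0.001   0.0002  0.126 ] before-turn shift [-0.001   0.0002  0.126 ]
```

servo_tool(plan=[[50,-0.001,0,0.04,0,0,0],[50,0,0,0.04,0,0,0],[50,0,0,0.03,0,0,0],[50,0,0,0.012,0,0,0],[50,0,0,0.004,0,0,0],[50,0,0,0,0,0,0],[80,0,0,0,0,0,0],[80,0,0,0,0,0,0]])

```text
time_s: 58.05
ee_pos: [0.3895, 0.2346, 0.0171]
eef_rot: [3.14, -0.001, 1.601]
force: [-0.1, 0.1, 0.0]
grip_width: 0.0745
grip_force: 0.0
```

servo_tool(plan=[[80,0,0,0,0,0,0],[80,0,0,0,0,0,0],[80,0,0,-0.01,0,0,0],[80,0,0,-0.02,0,0,0],[80,0,0,-0.04,0,0,0],[80,0,0,-0.04,0,0,0],[80,0,0,-0.04,0,0,0],[80,0,0,-0.04,0,0,0]])

```text
time_s: 59.05
ee_pos: [0.3889, 0.2344, 0.2086]
eef_rot: [3.141, -0.0, 1.601]
force: [-1.0, 0.3, -1.6]
grip_width: 0.0752
grip_force: 0.0
```

servo_tool(plan=[[80,-0.03,0,-0.02,0,0,0],[80,-0.04,0,0,0,0,0],[80,-0.04,0,0,0,0,0],[80,-0.04,0,0,0,0,0],[80,-0.04,0,0,0,0,0],[80,-0.03,0,0,0,0,0],[80,0,0,0,0,0,0],[80,0,0,0,0,0,0]])

```text
time_s: 60.05
ee_pos: [0.3957, 0.0149, 0.2268]
eef_rot: [3.141, -0.0, 1.601]
force: [-0.1, 0.1, -0.6]
grip_width: 0.0751
grip_force: 0.0
```

```bash
python3 - <<'E'
from h import *
t=look('top'); s=look('scene')
big=np.vstack([cv2.resize(t['pixels'][165:310,100:360],(520,290),interpolation=cv2.INTER_CUBIC),cv2.resize(s['pixels'][130:360,150:500],(520,300),interpolation=cv2.INTER_CUBIC)])
cv2.imwrite('pics/fin.png',big[:,:,::-1])
inbin('scene',(.3893,.236),1.7,.016);inbin('scene',(.3633,-.2125),10)
W=cloud(s);m=(abs(W[...,2]-.155)<.004)&(hsv(s)[...,2]<75)&(abs(W[...,0]-.565)<.03)&(abs(W[...,1]+.124)<.03);print('handle',rect(W[m]))
togo((0.4,.2,.2))
E
```

```text
scene in bin: short -0.03 0.03 long -0.059 -0.033 182
scene in bin: short -0.031 0.032 long -0.014 0.013 187
scene in bin: short -0.032 0.032 long 0.029 0.056 208
scene in bin: short -0.034 0.033 long -0.063 -0.031 128
scene in bin: short -0.034 0.032 long -0.021 0.008 131
scene in bin: short -0.031 0.032 long 0.017 0.047 133
handle [ 566.8 -119.1   23.9   21.8   86.7]
t 60.25 pos [0.3957 0.0152 0.2265] rot [ 3.142 -0.     1.602] q [-0.05 -0.07  1.88  0.    1.33 -0.09] w 0.0753 f [ 0.2  0.1 -0.5]
turn z 0.0 then shift [0.1846 0.0101 0.0265] before-turn shift [0.1846 0.0101 0.0265]
```

View pics/fin.png

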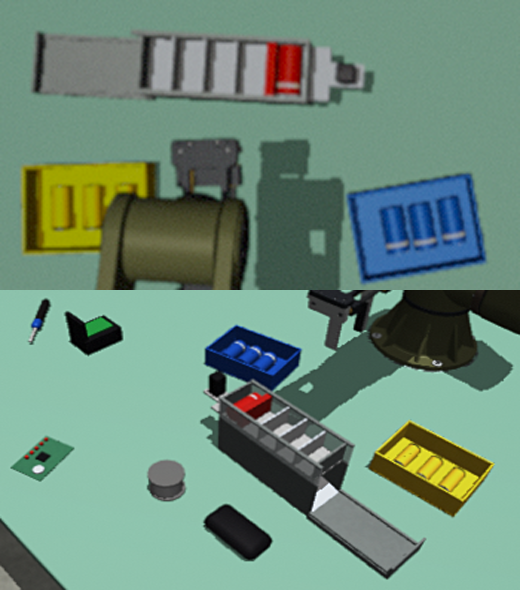

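The picture shows three cells in the yellow bin and three capacitors in the blue bin. The tray is empty, the gate is shut with the red part in place, and the bystanders have not moved.

```bash
python3 -c "
from station import ctrl
print(ctrl.hand_in())"
```

```text
the job is handed in; nothing more can be done
None
```

The job is done and handed in at about 60 s: the gate was opened partway and pushed fully shut, the red part stayed in place, and three capacitors are in the blue bin and three cells in the yellow bin, both upright with the bystanders untouched. The blue bin was knocked a few centimetres mid-run, so I measured it again before placing the last capacitor.

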